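Change the filter in a suction pump's push-in coupling

TASK

The filter in the coupling on top of the suction pump is used up: press the coupling's collar down, draw that filter out while the collar is still down, and put it in the steel cup. Then take the fresh filter from the stand and push it down into the coupling, past the spring of its jaws, until it is fully home and locked with the collar sprung back up. Work gently and by feel, never pressing hard on the coupling, and leave the other things on the desk where they are.

Things in the scene. Friction and masses are not known exactly. Their poses are not given: they have to be found in the camera images.
- pump: White and grey table-top suction pump, 200 x 150 x 82 mm (x, y, z), fixed to the desk; gauge, knob and switch on its front (-x). Origin under its centre on the desk; deck at z = 82 mm, black carrying handle at its back (x = 75 mm) up to z = 115 mm. The push-in coupling stands on the deck at x = -45 mm, y = 0.
- coupling (a point): On the coupling's axis at the nominal height of its bottom, where a filter's nose rests when home. The true bottom is up to 7 mm higher or lower, as the coupling is screwed in more or less. Bore 15.2 mm. Jaws 12.5 to 15 mm above the bottom give way to a filter at 6 to 10 N (collar dips) and snap into its groove within 1 mm of the hard bottom. A pull of a few N tells if it locked. Damage: over 30 N on the bottom.
- collar (a joint): Knurled dark ring, 45 mm wide, hole 17 mm, flat top 34 mm above the true bottom. Travel in m: 0 up, 0.010 down; spring 4 N at the start, 7.5 N at 5 mm, 11 N at 10 mm, damage over 30 N. From 5 mm on the jaws are open; let up, they shut. Fingertips astride the barrel can press it 7 mm and close on the barrel while it is down; lifted so, filter and collar rise together and the filter comes free.
- old_filter: Used filter, at the start locked upright in the coupling: metal stem below, white 18 mm wide barrel, 42 mm tall, above; 35 g. Origin on the axis at the barrel's lower end, 4 to 9 mm above the collar's top; z up the axis. It is of another make than the fresh one: same groove, but the length of its stem is not known, so its height does not tell where the bottom is.
- new_filter: Fresh filter, at the start loosely upright in the stand, nose 10 mm above the desk. 85 mm tall, 35 g; origin at the nose (lower end), z up its axis. From the nose up: cone 8 to 14 mm wide over 6 mm, 14 mm land to 11.5 mm, groove 8.6 mm wide to 16 mm, 14 mm stem to 37 mm, then the 18 mm wide white ribbed barrel to the top, the part to grip. When home its barrel begins 3 mm above the collar.
- stand: Grey block 50 x 110 x 40 mm, fixed to the desk, with two upright holes 15.2 mm wide and 30 mm deep at y = +27 mm (holds the fresh filter) and y = -27 mm (empty). Origin under its centre on the desk.
- cup: Round open steel cup for used parts, 80 mm wide at the rim and 44 mm tall, wall 3 mm, floor 4 mm, loose, 0.25 kg. Origin under its centre on the desk.
- gel_bottle: White gel bottle, 44 mm wide, 85 mm tall; bystander. Origin under its centre.
- drops_a: Small drop bottle with a pointed cap, 27 mm wide, 68 mm tall; bystander. Origin under its centre.
- strip_box: Small flat carton, 30 x 66 x 22 mm; bystander. Origin under its centre.
- penlight: White pocket light lying down, 120 mm long, 14 mm thick; bystander. Origin under its centre.
- tip_case: Small hinged case, 56 x 66 x 30 mm, shut; bystander. Origin under its centre.
- lens_tin: Round tin, 40 mm wide, 18 mm tall; bystander. Origin under its centre.
- occluder: Black eye paddle lying flat, 188 mm long, 8 mm thick; bystander. Origin under its centre.
Mind the look-alikes: they are no part of the job. What is shaped like the old_filter but brown or yellow is not meant.

How it is judged:
On the way, in this order (a step that is already met when the one before it is completed fails the run):
1. the used filter is drawn out of the coupling (z of old_filter in the frame of coupling above 0.09 m), for 0.1 s.
2. the used filter is in the cup and let go (horizontal distance between old_filter and cup below 0.045 m and z of old_filter in the frame of cup below 0.055 m and contact force between the fingers and old_filter below 0.1 N), for 0.2 s.
At the end, for the whole second after the job is handed in: The fresh filter is locked in the coupling: nose less than 2 mm above its true bottom, within 3 mm of the axis, upright within 0.12 rad, collar back up within 2 mm. The used filter is in the upright cup (origin within 45 mm of its axis, below 55 mm). Both at rest (z of new_filter in the frame of coupling below 0.002 m and horizontal distance between new_filter and coupling below 0.003 m and angle between new_filter's own z axis and vertical below 0.12 rad and value of joint collar below 0.002 m and horizontal distance between old_filter and cup below 0.045 m and z of old_filter in the frame of cup below 0.055 m and angle between cup's own z axis and vertical below 0.1 rad and linear speed of each of new_filter, old_filter below 0.02 m/s); the robot touches nothing.
It fails at once if a filter is driven against the bottom of the coupling with over 30 N (contact force between any of old_filter, new_filter and coupling above 30 N).
It fails at once if the fingers press on the collar or the pump with over 30 N (contact force between the fingers and pump above 30 N or contact force between the fingers and collar above 30 N).
It fails at once if another thing on the desk is shifted by more than 30 mm (distance of any of gel_bottle, drops_a, strip_box, penlight, tip_case, lens_tin, occluder from where it was at the start of the episode above 0.03 m).
It also fails if it takes over 61 s, if anything falls off the work surface, if the arm or the gripper's body presses on something with over 40 N, if the wrist force passes 120 N, or if a joint passes its speed limit or range.

ROBOT

A 6-joint arm with a two-finger parallel gripper is mounted at the origin on a cart in front of the work surface, level with it; the furniture and walls round the work are solid. World frame = base frame: x ahead of the robot, y to its left, z up, the work surface at z = 0. Lengths are in m, angles in rad, forces in N, time in s.
With the tool pointing down it reaches from about 0.3 to 0.875 m from the base axis. Payload 6.4 kg.
Tool frame: the origin (TCP) lies midway between the tips of the shut fingers; the grasp point (between the pads) lies 19 mm behind it (grasp_offset is the distance from the TCP to the grasp point, in m); z points along the fingers, y is the line along which they close (so a half turn about z gives the same grasp; the last joint's range is limited). The gripper opens to 85 mm and grips with 20 to 120 N. Pads are 22 mm wide; open, the fingers measure 114 mm over their backs; the gripper's body (76 mm by 85 mm) begins 54 mm behind the grasp point. The pads swing forward as they close: fully open they stand 13 mm farther back than shut.
Start: joints at [-1.389, 0.181, 1.607, -0, 1.354, -0.206], TCP at [0.217, -0.532, 0.231] pointing down, gripper open.
Joint ranges: [-2.99, 2.99], [-0.89, 2.07], [0.3, 2.58], [-1.14, 4.28], [0, 2.63], [-3.12, 3.12]. Speed limits (rad/s): [2.57, 2.57, 3.01, 3.14, 3.14, 3.14].

INTERFACE

Orientations are given as a unit quaternion [w, x, y, z].
In Python, from bench import * gives the robot as it stands. The module is installed in compiled form; this text tells all that it offers.
- The arm moves only by the tool servo_tool, never from a script. Its argument "commands" is text: rows parted by semicolons, each of 7 numbers parted by spaces: the turn, a rotation vector about the tool's x, y, z in rad, then the shift along the tool's x, y, z in mm, then the opening, from 0 (shut) to 1 (fully open). In form: wx wy wz dx dy dz claw; .... A call has 1 to 5 rows; each row shifts and turns the commanded pose from where the row before left it, along the tool's axes as they then stand; what a row does not reach is not made up. A row lasts 1/8 s, in which the tool goes at most 62.5 mm and 10.7 degrees, less where a joint would pass 70% of its speed; a pose out of reach is approached as far as the arm can. A call with a gripper value outside its range is refused whole. The fingers move at their own pace and stop on an object; the grip force is fixed at half the most. Time passes only in rows, so rows that do not move let the fingers close. It gives the time, the measured TCP pose, the force, the opening and the grip force at its end, in the units of the state.
- get_obs(): the state, without advancing time (a new reading comes with each control period).
- camera(name): name is "side" or "top" or "wrist"; returns the picture (400x640x3 uint8, blue, green, red); there is no depth.
- calibration(name): a dict with "fx", "fy", "cx", "cy" (pixels), "R" (3x3) and "t" (3): a world point X has camera coordinates R X + t. Camera axes: x right, y down, z forward; pixel columns grow to the right and rows downward; lengths in m; the calibration is good to about 2 mm. A picture is of the moment at which its call begins: read the wrist's pose just before it. calibration takes no time and is no camera call; for the wrist camera it gives the pose at the moment of the call.
- hand_in(): hands the job in; it is judged then, once.
The state is a dict: "time_s": time; "q": joint angles; "dq": joint speeds; "joint_efforts": joint torques, N m; "eef_pos": TCP position; "eef_rot": TCP orientation; "wrist_force": force on the tool from outside, world axes, zero at the start; "torque": the same for the moment, N m; "opening": opening from 0.0 (shut) to 1.0 (fully open); "grasp_force": force on a finger pad.
Only numpy, scipy, OpenCV 4.12 (cv2) and the standard library are available. Lean on these libraries where they do the work, as an engineer would, in place of code of your own. Each camera call takes 0.05 s, during which the arm holds its last target. There are 200 camera calls.

## Working session

There is one attempt and no reset: what is moved stays moved. The work goes in short steps, Python scripts to look and compute and a tool call to move; the robot and the scene stay as the last step left them, time stands still between calls to the robot, and variables do not carry over. Pictures are saved under pics/ and viewed, at most 10 in all, crops included, and the job is handed in when it is done.

Besides the shell and the picture viewer there is one more tool, called as a command line: name --argument value ..., lists and objects as JSON in quotes. servo_tool: Moves the arm, as the interface text tells. Its arguments: {"type":"object","properties":{"commands":{"type":"string"}},"required":["commands"]}

```bash
mkdir -p pics; python3 - <<'E'
from bench import *
import cv2
o=get_obs();print({k:o[k] for k in('time_s','eef_pos','eef_rot','wrist_force','opening')})
for n in('top','side'):
    cv2.imwrite(f'pics/{n}0.png',camera(n)); c=calibration(n); print(n,c)
E
```

```text
{'time_s': 0.0, 'eef_pos': array([ 0.21733945, -0.53174221,  0.2303678 ]), 'eef_rot': array([-8.88313969e-04,  9.81260086e-01,  1.92685895e-01,  1.24764601e-05]), 'wrist_force': array([-0.04277992,  0.05837549, -0.0148885 ]), 'opening': 0.9968578772353173}
top {'fx': 364.21386334400233, 'fy': 364.21386334400233, 'cx': 316.058074973875, 'cy': 194.6021058554733, 'R': array([[-0.00110736, -0.99980709,  0.01960999],
       [-0.98947087, -0.00174263, -0.14472165],
       [ 0.14472791, -0.01956377, -0.98927807]]), 't': array([-0.06278975,  0.54161136,  1.15402995])}
side {'fx': 421.0359052464192, 'fy': 421.0359052464192, 'cx': 325.2734555731893, 'cy': 202.71033237045526, 'R': array([[-0.98594926, -0.16696349,  0.00521938],
       [-0.09058044,  0.50811865, -0.85651072],
       [ 0.14035395, -0.84494889, -0.51610284]]), 't': array([0.51383679, 0.18092467, 1.12528116])}
```

View pics/top0.png

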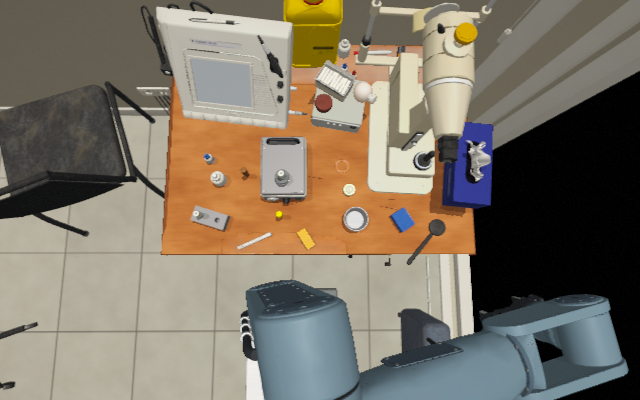

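View pics/side0.png

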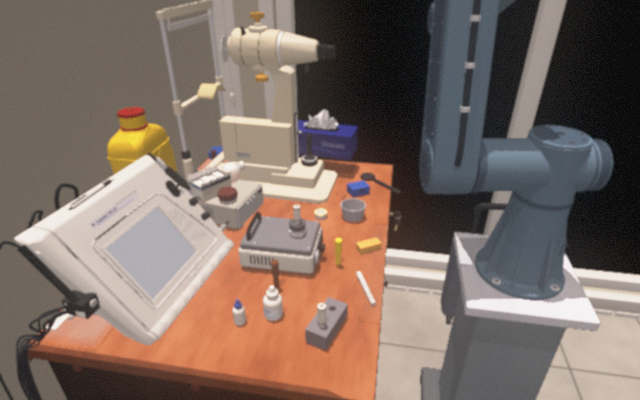

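The top view shows the pump near (284,168), its coupling near (282,177), the stand at (210,218) and the cup at (355,219). The yellow (279,215) and brown (245,173) look-alikes stand free on the desk. I'll enlarge these areas.

```bash
python3 - <<'E'
import cv2,numpy as np
t=cv2.imread('pics/top0.png');s=cv2.imread('pics/side0.png')
def c(i,x,y,w,h,k): return cv2.resize(i[y:y+h,x:x+w],None,fx=k,fy=k,interpolation=cv2.INTER_CUBIC)
a=np.hstack([c(t,185,130,80,60,5)[:300], c(t,245,130,80,60,5)])
a=np.hstack([c(t,180,195,60,50,6),c(t,255,132,60,50,6)[:, :240] if 0 else c(t,252,150,60,50,6)])
b=np.hstack([c(s,235,195,100,80,3.6),c(s,295,290,60,48,6)])
c1=c(t,325,195,60,50,6)
print(a.shape,b.shape)
h=min(a.shape[0],300)
m=np.vstack([a[:300],b[:288]])
cv2.imwrite('pics/m1.png',m[:600,:800])
E
```

```text
(300, 720, 3) (288, 720, 3)
```

View pics/m1.png

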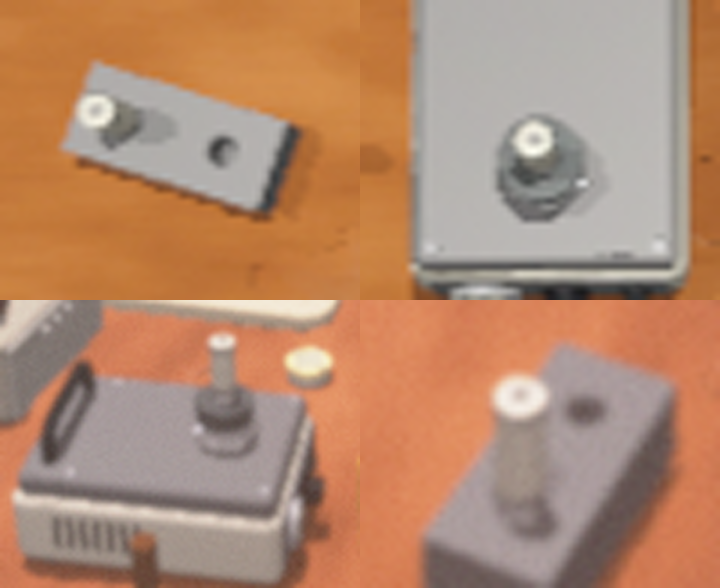

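The crops show the new filter's top at top-view (196.0,213.5) and side-view (321.8,306). The old filter's top is at top-view (281.0,173.3) and side-view (296.7,206.7). The stand's top corners are at crop (95,62), (298,125), (62,152) and (265,213). Next I'll triangulate these.

```bash
cat > h.py <<'E'
from bench import *
import numpy as np, cv2
def ray(c,p):
    d=c['R'].T@np.array([(p[0]-c['cx'])/c['fx'],(p[1]-c['cy'])/c['fy'],1]); return -c['R'].T@c['t'],d
def atz(c,p,z):
    o,d=ray(c,p); return o+d*(z-o[2])/d[2]
def tri(c1,p1,c2,p2):
    o1,d1=ray(c1,p1);o2,d2=ray(c2,p2)
    s=np.linalg.lstsq(np.c_[d1,-d2],o2-o1,rcond=None)[0]
    a,b=o1+d1*s[0],o2+d2*s[1]; return (a+b)/2,np.linalg.norm(a-b)
def proj(c,X):
    x=c['R']@np.array(X)+c['t']; return c['fx']*x[0]/x[2]+c['cx'],c['fy']*x[1]/x[2]+c['cy']
E
python3 - <<'E'
from h import *
np.set_printoptions(precision=4,suppress=True)
T,S=calibration('top'),calibration('side')
print('old top',tri(T,(281,173.3),S,(296.7,206.7)))
print('new top',tri(T,(196,213.5),S,(321.8,306)), atz(T,(196,213.5),.095),atz(S,(321.8,306),.095))
for z in(.11,.12,.13):print('collar',z,atz(T,(282.1,176.3),z))
for p in((95,62),(298,125),(62,152),(265,213)):print('stand',atz(T,(180+p[0]/6,195+p[1]/6),.04))
print('hole',atz(T,(180+222/6,195+151/6),.04))
for p in((414,0),(672,0),(672,263),(414,263)): print('pump',atz(T,(252+(p[0]-360)/6,150+p[1]/6),.082))
print('cup',atz(T,(355.5,219),.044),atz(S,(353,205),.044))
W=calibration('wrist');print(W)
print(-W['R'].T@W['t'])
E
```

```text
old top (array([0.5883, 0.0436, 0.1626]), np.float64(0.0022540842087808463))
new top (array([0.4755, 0.3098, 0.0916]), np.float64(0.00218370065542648)) [0.4741 0.3087 0.095 ] [0.476  0.3131 0.095 ]
collar 0.11 [0.5886 0.044  0.11  ]
collar 0.12 [0.5866 0.0433 0.12  ]
collar 0.13 [0.5846 0.0425 0.13  ]
stand [0.5058 0.3274 0.04  ]
stand [0.4717 0.217  0.04  ]
stand [0.4571 0.3428 0.04  ]
stand [0.4244 0.2331 0.04  ]
hole [0.4577 0.2573 0.04  ]
pump [0.6799 0.1148 0.082 ]
pump [ 0.6805 -0.0231  0.082 ]
pump [ 0.5379 -0.0237  0.082 ]
pump [0.5376 0.1119 0.082 ]
cup [ 0.4613 -0.1904  0.044 ] [ 0.4643 -0.185   0.044 ]
{'fx': 332.0750180158914, 'fy': 332.0750180158914, 'cx': 320.8103555539031, 'cy': 197.45702517000183, 'R': array([[ 0.3771, -0.9262, -0.0021],
       [-0.8828, -0.3601,  0.3015],
       [-0.28  , -0.1118, -0.9535]]), 't': array([-0.5734, -0.0383,  0.38  ])}
[ 0.2888 -0.5024  0.3726]
```

servo_tool --commands "0 0 0.13 0 0 -8 1; 0 0 0.13 0 0 -8 1; 0 0 0.128 0 0 -8 1; 0 0 0 23 -54 0 0.35; 0 0 0 23 -54 0 0.35"

```text
time_s: 0.72
eef_pos: [0.2635, -0.423, 0.2546]
eef_rot: [-0.001, 1.0, -0.001, -0.0]
wrist_force: [0.7, 0.4, 0.1]
opening: 0.603
grasp_force: 0.0
```

servo_tool --commands "0 0 0 23 -54 0 0.35; 0 0 0 23 -54 0 0.35; 0 0 0 23 -54 0 0.35; 0 0 0 23 -54 0 0.35; 0 0 0 23 -54 0 0.35"

```text
time_s: 1.35
eef_pos: [0.3788, -0.1525, 0.2552]
eef_rot: [0.0, 1.0, -0.0, 0.0]
wrist_force: [2.0, 0.2, -0.5]
opening: 0.352
grasp_force: 0.0
```

servo_tool --commands "0 0 0 35 -40 0 0.35; 0 0 0 40 -40 0 0.35; 0 0 0 40 -40 0 0.35; 0 0 0 40 -25 0 0.35; 0 0 0 33 -10 0 0.35"

```text
time_s: 1.98
eef_pos: [0.5676, 0.0027, 0.2547]
eef_rot: [-0.0, 1.0, 0.001, -0.0]
wrist_force: [0.7, -0.8, 1.0]
opening: 0.352
grasp_force: 0.0
```

servo_tool --commands "0 0 0 20 -40 0 0.35; 0 0 0 0 0 0 0.35"

```text
time_s: 2.22
eef_pos: [0.587, 0.0429, 0.2543]
eef_rot: [-0.0, 1.0, 0.002, -0.001]
wrist_force: [-0.4, 0.5, 0.7]
opening: 0.352
grasp_force: 0.0
```

```bash
python3 - <<'E'
from h import *
np.set_printoptions(precision=4,suppress=True)
o=get_obs();print(o['eef_pos'],o['wrist_force'],o['opening'])
W=calibration('wrist');im=camera('wrist');cv2.imwrite('pics/w1.png',im)
import pickle;pickle.dump(W,open('w1.pkl','wb'))
for z in(.163,.12):print(proj(W,(.588,.0435,z)))
E
```

```text
[0.587  0.0429 0.2543] [-0.4087  0.5085  0.6946] 0.3515254953134888
(np.float64(321.0232191506476), np.float64(200.08042643320874))
(np.float64(321.0588971206097), np.float64(184.58894755933983))
```

View pics/w1.png

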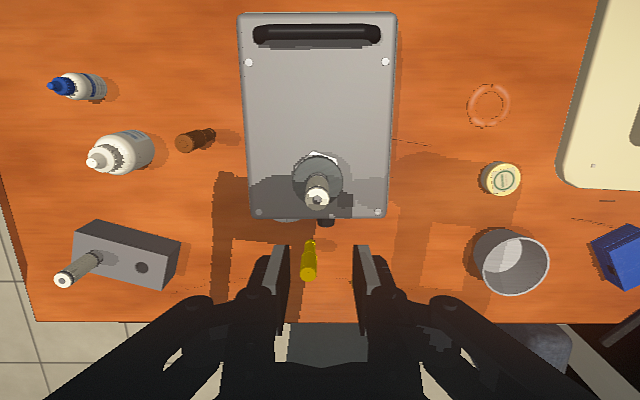

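The wrist view shows the old filter's top at (317.5,198), the collar's centre near (318.5,178) and the new filter's top at (63,281). The cup's rim is centred at (516,266).

```bash
python3 - <<'E'
from h import *
import pickle
np.set_printoptions(precision=4,suppress=True)
W=pickle.load(open('w1.pkl','rb'));T=calibration('top')
print('oldtop',[atz(W,(317.5,198),z) for z in(.16,.163,.166)], tri(W,(317.5,198),T,(281,173.3)))
print('collar',atz(W,(318.5,178),.115))
print('new',atz(W,(63,281),.095),tri(W,(63,281),T,(196,213.5)))
print('cup',atz(W,(516,266),.044)); 
im=cv2.imread('pics/w1.png');k=lambda x,y,w,h:cv2.resize(im[y:y+h,x:x+w],(400,300),interpolation=cv2.INTER_CUBIC)
cv2.imwrite('pics/m2.png',np.vstack([np.hstack([k(280,145,80,60),k(30,240,80,60)]),np.hstack([k(455,220,120,90),k(80,215,120,90)])]))
E
```

```text
oldtop [array([0.5886, 0.0461, 0.16  ]), array([0.5896, 0.0461, 0.163 ]), array([0.5906, 0.0461, 0.166 ])] (array([0.5881, 0.045 , 0.1577]), np.float64(0.0023398919755468063))
collar [0.5926 0.0457 0.115 ]
new [0.4769 0.3108 0.095 ] (array([0.4752, 0.3105, 0.0934]), np.float64(0.003269618268722725))
cup [ 0.467  -0.1888  0.044 ]
```

View pics/m2.png

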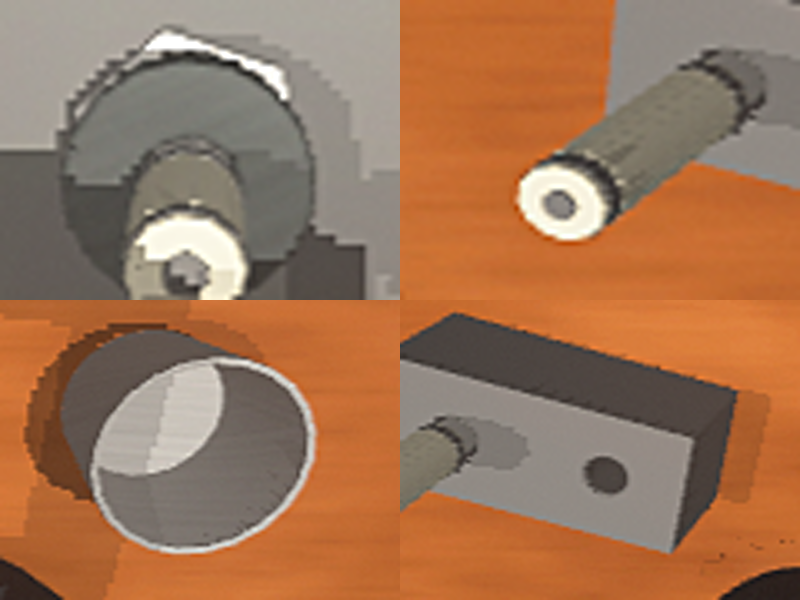

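servo_tool --commands "0 0 0 1.5 -2.2 30 0.32; 0 0 0 0 0 40 0.32; 0 0 0 0 0 30 0.32; 0 0 0 0 0 15 0.32; 0 0 0 0 0 5 0.32"

```text
time_s: 2.9
eef_pos: [0.5876, 0.0422, 0.1348]
eef_rot: [0.0, 1.0, -0.0, -0.0]
wrist_force: [-0.5, 0.3, 1.1]
opening: 0.323
grasp_force: 0.0
```

servo_tool --commands "0 0 0 0 0 4 0.32; 0 0 0 0 0 3 0.32; 0 0 0 0 0 3 0.32; 0 0 0 0 0 2 0.32"

```text
time_s: 3.4
eef_pos: [0.5882, 0.0429, 0.1234]
eef_rot: [0.0, 1.0, -0.0, 0.0]
wrist_force: [-0.3, -0.4, -0.1]
opening: 0.322
grasp_force: 0.0
```

servo_tool --commands "0 0 0 0 -2 1 0.32; 0 0 0 0 0 1 0.32; 0 0 0 0 0 0 0.32"

```text
time_s: 3.78
eef_pos: [0.588, 0.0449, 0.1212]
eef_rot: [-0.0, 1.0, -0.0, -0.0]
wrist_force: [-0.1, 0.5, -1.2]
opening: 0.32
grasp_force: 0.0
```

servo_tool --commands "0 0 0 0 0 2 0.32; 0 0 0 0 0 2 0.32; 0 0 0 0 0 0 0.32"

```text
time_s: 4.15
eef_pos: [0.5881, 0.0448, 0.1176]
eef_rot: [0.0, 1.0, -0.0, 0.0]
wrist_force: [-1.7, 0.2, 4.2]
opening: 0.319
grasp_force: 2.0
```

servo_tool --commands "0 0 0 0 0 1 0.32; 0 0 0 0 0 0 0.32"

```text
time_s: 4.4
eef_pos: [0.5882, 0.0448, 0.1166]
eef_rot: [0.0, 1.0, -0.0, 0.0]
wrist_force: [-2.6, -0.7, 4.4]
opening: 0.32
grasp_force: 2.3
```

servo_tool --commands "0 0 0 0 0 1 0.32; 0 0 0 0 0 1 0.32; 0 0 0 0 0 0 0.32"

```text
time_s: 4.78
eef_pos: [0.5882, 0.0448, 0.1145]
eef_rot: [0.0, 1.0, -0.0, 0.0]
wrist_force: [-2.4, -0.1, 6.1]
opening: 0.319
grasp_force: 3.0
```

servo_tool --commands "0 0 0 0 0 1 0.32; 0 0 0 0 0 1 0.32; 0 0 0 0 0 0 0.32"

```text
time_s: 5.15
eef_pos: [0.5882, 0.0448, 0.1127]
eef_rot: [0.0, 1.0, -0.0, 0.0]
wrist_force: [-3.2, 0.2, 8.1]
opening: 0.32
grasp_force: 3.7
```

servo_tool --commands "0 0 0 0 0 1 0.32; 0 0 0 0 0 1 0.32; 0 0 0 0 0 0 0.32"

```text
time_s: 5.52
eef_pos: [0.5882, 0.0448, 0.1109]
eef_rot: [0.0, 1.0, -0.0, 0.0]
wrist_force: [-3.9, -0.6, 8.9]
opening: 0.323
grasp_force: 4.3
```

servo_tool --commands "0 0 0 0 0 0 0.26; 0 0 0 0 0 0 0.26"

```text
time_s: 5.78
eef_pos: [0.5887, 0.0448, 0.1112]
eef_rot: [0.0, 1.0, -0.0, 0.001]
wrist_force: [-3.4, -0.2, 7.6]
opening: 0.263
grasp_force: 4.3
```

Collar is about 6.7 mm down and the force stays mild, so I'll close on the barrel.

servo_tool --commands "0 0 0 0 0 0 0.1; 0 0 0 0 0 0 0.1; 0 0 0 0 0 0 0.1; 0 0 0 0 0 0 0.1"

```text
time_s: 6.28
eef_pos: [0.589, 0.045, 0.1114]
eef_rot: [-0.0, 1.0, -0.0, 0.001]
wrist_force: [-2.1, 0.6, 9.0]
opening: 0.195
grasp_force: 59.8
```

servo_tool --commands "0 0 0 0 0 -2 0.1; 0 0 0 0 0 -3 0.1; 0 0 0 0 0 -5 0.1; 0 0 0 0 0 0 0.1"

```text
time_s: 6.78
eef_pos: [0.5886, 0.0451, 0.1209]
eef_rot: [-0.0, 1.0, -0.0, 0.001]
wrist_force: [0.7, 2.9, 3.7]
opening: 0.191
grasp_force: 58.8
```

servo_tool --commands "0 0 0 0 0 -10 0.1; 0 0 0 0 0 -20 0.1; 0 0 0 0 0 -30 0.1; 0 0 0 0 0 -30 0.1; 0 0 0 0 0 0 0.1"

```text
time_s: 7.4
eef_pos: [0.5894, 0.0442, 0.2134]
eef_rot: [0.001, 1.0, -0.0, 0.002]
wrist_force: [0.8, 0.4, -0.5]
opening: 0.194
grasp_force: 58.5
```

```bash
python3 - <<'E'
from h import *
s=camera('side');w=camera('wrist')
cv2.imwrite('pics/m3.png',np.vstack([cv2.resize(s[120:270,220:400],(540,450)),w[100:250,50:590]])[:600])
E
```

```text
(no output)
```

View pics/m3.png

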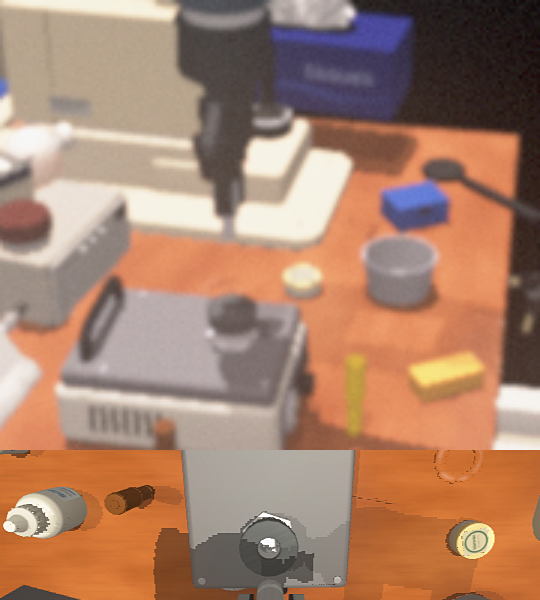

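The filter is out and held; its stem's end is at side-view (296.3,198.5). The open bore shows at wrist (318,197) inside the collar.

```bash
python3 - <<'E'
from h import *
np.set_printoptions(precision=4,suppress=True)
W=calibration('wrist');S=calibration('side')
print('bore',[atz(W,(318,197),z) for z in(.117,.12)])
o,d=ray(S,(296.3,198.5));print('nose',o+d*(.044-o[1])/d[1])
print(get_obs()['eef_pos'],proj(W,(.589,.045,.118)),[atz(W,(318,150),.12)])
E
```

```text
bore [array([0.5905, 0.0473, 0.117 ]), array([0.5915, 0.0472, 0.12  ])]
nose [0.5897 0.044  0.1875]
[0.5876 0.0446 0.21  ] (np.float64(321.06758545491664), np.float64(199.38842200016535)) [array([0.6261, 0.0471, 0.12  ])]
```

servo_tool --commands "0 0 0 -25 47 0 0.1; 0 0 0 -25 47 0 0.1; 0 0 0 -25 47 0 0.1; 0 0 0 -25 47 0 0.1; 0 0 0 -24 45 0 0.1"

```text
time_s: 8.12
eef_pos: [0.462, -0.189, 0.2086]
eef_rot: [-0.001, 1.0, -0.0, -0.001]
wrist_force: [-0.1, -0.5, 0.1]
opening: 0.194
grasp_force: 58.6
```

servo_tool --commands "0 0 0 0 0 30 0.1; 0 0 0 0 0 40 0.1; 0 0 0 0 0 20 0.1; 0 0 0 0 0 0 0.1"

```text
time_s: 8.62
eef_pos: [0.4616, -0.1868, 0.1173]
eef_rot: [-0.002, 1.0, -0.0, -0.003]
wrist_force: [0.6, 0.2, -1.0]
opening: 0.191
grasp_force: 58.6
```

```bash
python3 - <<'E'
from h import *
np.set_printoptions(precision=4,suppress=True)
print(get_obs()['eef_pos']);import pickle
W=calibration('wrist');pickle.dump(W,open('w2.pkl','wb'))
w=camera('wrist');s=camera('side')
cv2.imwrite('pics/m4.png',np.hstack([w[100:400,120:520],cv2.resize(s[130:280,290:450],(320,300))]))
E
```

```text
[ 0.4616 -0.1868  0.1173]
```

View pics/m4.png

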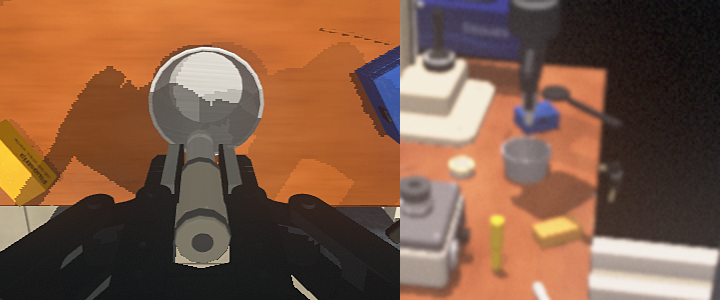

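The cup's rim is centred near wrist (327,203), directly under the held filter.

```bash
python3 - <<'E'
from h import *
import pickle
W=pickle.load(open('w2.pkl','rb'))
print(atz(W,(327,203),.044),atz(W,(327,146),.044),get_obs()['eef_pos'])
E
```

```text
[ 0.46614711 -0.1900479   0.044     ] [ 0.50516401 -0.18988614  0.044     ] [ 0.46371783 -0.18800971  0.12005704]
```

servo_tool --commands "0 0 0 1.5 2 20 0.1; 0 0 0 0 0 25 0.1; 0 0 0 0 0 20 0.1; 0 0 0 0 0 11 0.1; 0 0 0 0 0 0 0.1"

```text
time_s: 9.35
eef_pos: [0.4655, -0.1901, 0.0444]
eef_rot: [-0.0, 1.0, -0.0, -0.0]
wrist_force: [0.1, 0.1, -0.8]
opening: 0.188
grasp_force: 58.6
```

servo_tool --commands "0 0 0 0 0 0 0.33; 0 0 0 0 0 0 0.33; 0 0 0 0 0 0 0.33; 0 0 0 0 0 0 0.33"

```text
time_s: 9.85
eef_pos: [0.4656, -0.1903, 0.0445]
eef_rot: [0.0, 1.0, -0.0, 0.0]
wrist_force: [-0.3, 0.4, 0.5]
opening: 0.329
grasp_force: 0.0
```

servo_tool --commands "0 0 0 0 0 -6 0.4; 0 0 0 0 0 -12 0.4; 0 0 0 0 0 -20 0.4; 0 0 0 0 0 -35 0.4; 0 0 0 0 0 -50 0.4"

```text
time_s: 10.48
eef_pos: [0.4647, -0.1896, 0.1682]
eef_rot: [-0.001, 1.0, -0.0, -0.001]
wrist_force: [0.2, -0.5, 0.1]
opening: 0.398
grasp_force: 0.0
```

servo_tool --commands "0 0 0 0 0 -45 0.5; 0 0 0 0 -20 0 0.5; 0 0 0 0 0 0 0.5"

```text
time_s: 10.85
eef_pos: [0.4652, -0.1688, 0.2123]
eef_rot: [-0.0, 1.0, 0.001, -0.0]
wrist_force: [0.7, 0.4, -0.1]
opening: 0.498
grasp_force: 0.0
```

```bash
python3 - <<'E'
from h import *
print(get_obs()['eef_pos'])
w=camera('wrist');s=camera('side')
cv2.imwrite('pics/m5.png',np.hstack([w[100:400,120:520],cv2.resize(s[130:280,290:450],(320,300))]))
E
```

```text
[ 0.46517617 -0.16880836  0.21229772]
```

View pics/m5.png

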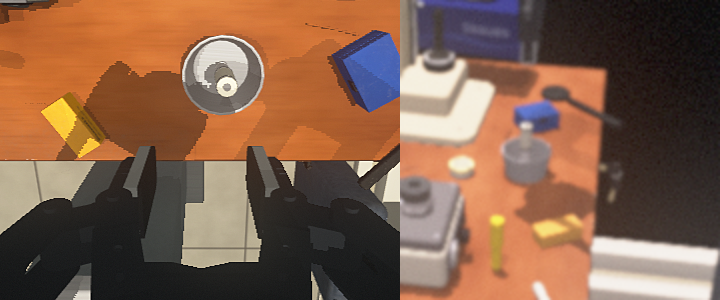

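The old filter stands upright in the cup (crop (227,87)) and has been let go. Next is the stand.

servo_tool --commands "0 0 0 0 -53 0 0.5; 0 0 0 0 -53 0 0.5; 0 0 0 0 -53 0 0.5; 0 0 0 0 -53 0 0.5; 0 0 0 0 -53 0 0.5"

```text
time_s: 11.58
eef_pos: [0.4648, 0.0961, 0.211]
eef_rot: [0.0, 1.0, -0.0, -0.001]
wrist_force: [0.9, -0.3, -0.5]
opening: 0.504
grasp_force: 0.0
```

servo_tool --commands "0 0 0 2 -53 0 0.5; 0 0 0 3 -53 0 0.5; 0 0 0 3 -53 0 0.5; 0 0 0 2 -50 0 0.5; 0 0 0 0 0 0 0.5"

```text
time_s: 12.2
eef_pos: [0.4746, 0.3062, 0.2104]
eef_rot: [0.0, 1.0, 0.002, -0.001]
wrist_force: [-0.6, -0.6, 0.2]
opening: 0.498
grasp_force: 0.0
```

```bash
python3 - <<'E'
from h import *
import pickle
W=calibration('wrist');pickle.dump(W,open('w3.pkl','wb'))
print(get_obs()['eef_pos'],proj(W,(.4755,.31,.095)))
w=camera('wrist')
cv2.imwrite('pics/m6.png',cv2.resize(w[130:270,220:420],(800,560),interpolation=cv2.INTER_CUBIC))
E
```

```text
[0.47461495 0.30618139 0.21041496] (np.float64(316.8756428952158), np.float64(190.79330007954263))
```

View pics/m6.png

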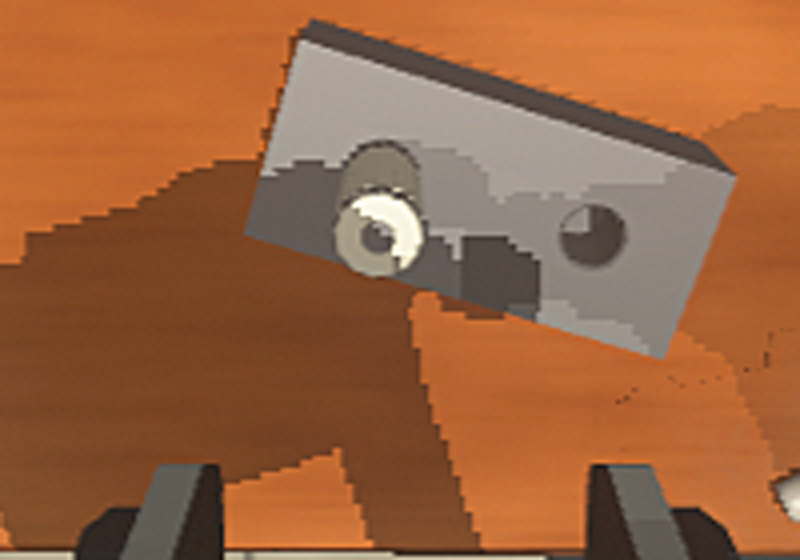

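The filter's top is at wrist (314.8,189), which gives about x 0.476, y 0.311.

servo_tool --commands "0 0 0 1.4 -4.3 30 0.5; 0 0 0 0 0 40 0.5; 0 0 0 0 0 40 0.5; 0 0 0 0 0 30 0.5; 0 0 0 0 0 17 0.5"

```text
time_s: 12.88
eef_pos: [0.4759, 0.3061, 0.0529]
eef_rot: [0.001, 1.0, -0.001, -0.002]
wrist_force: [-0.0, 0.9, 0.6]
opening: 0.498
grasp_force: 0.0
```

servo_tool --commands "0 0 0 0 0 0 0.5; 0 0 0 0 0 0 0.3; 0 0 0 0 0 0 0.3"

```text
time_s: 13.25
eef_pos: [0.4781, 0.3085, 0.0568]
eef_rot: [-0.0, 1.0, -0.0, 0.001]
wrist_force: [0.2, 0.9, -0.0]
opening: 0.299
grasp_force: 0.0
```

servo_tool --commands "0 0 0 -1.8 -2 3 0.3; 0 0 0 0 0 0 0.3; 0 0 0 0 0 0 0.3; 0 0 0 0 0 0 0.1; 0 0 0 0 0 0 0.1"

```text
time_s: 13.88
eef_pos: [0.4753, 0.3105, 0.0525]
eef_rot: [-0.0, 1.0, -0.0, 0.0]
wrist_force: [-0.5, 1.5, 2.1]
opening: 0.194
grasp_force: 58.3
```

servo_tool --commands "0 0 0 0 0 0 0.1; 0 0 0 0 0 0 0.1"

```text
time_s: 14.12
eef_pos: [0.4753, 0.3105, 0.0525]
eef_rot: [-0.0, 1.0, -0.0, 0.0]
wrist_force: [-2.4, 3.1, 1.9]
opening: 0.195
grasp_force: 58.4
```

servo_tool --commands "0 0 0 0 0 -10 0.1; 0 0 0 0 0 -25 0.1; 0 0 0 0 0 -40 0.1; 0 0 0 0 0 -45 0.1; 0 0 0 0 0 -30 0.1"

```text
time_s: 14.75
eef_pos: [0.4758, 0.3097, 0.2047]
eef_rot: [0.0, 1.0, -0.0, 0.001]
wrist_force: [0.8, 0.7, -0.3]
opening: 0.197
grasp_force: 59.2
```

servo_tool --commands "0 0 0 22 50 0 0.1; 0 0 0 23 54 0 0.1; 0 0 0 23 54 0 0.1; 0 0 0 23 54 0 0.1; 0 0 0 22 52 0 0.1"

```text
time_s: 15.38
eef_pos: [0.5883, 0.0436, 0.2023]
eef_rot: [0.0, 1.0, -0.0, -0.0]
wrist_force: [0.7, -0.0, -0.4]
opening: 0.195
grasp_force: 59.2
```

servo_tool --commands "0 0 0 0 0 0 0.1; 0 0 0 0 0 0 0.1"

```text
time_s: 15.62
eef_pos: [0.5876, 0.0458, 0.2019]
eef_rot: [0.0, 1.0, -0.001, -0.001]
wrist_force: [0.2, -0.6, -0.8]
opening: 0.192
grasp_force: 59.3
```

servo_tool --commands "0 0 0 0.8 0.7 18 0.1; 0 0 0 0 0 10 0.1; 0 0 0 0 0 3 0.1; 0 0 0 0 0 0 0.1; 0 0 0 0 0 0 0.1"

```text
time_s: 16.25
eef_pos: [0.5893, 0.0455, 0.1717]
eef_rot: [0.0, 1.0, 0.0, 0.0]
wrist_force: [0.7, 0.1, -0.9]
opening: 0.19
grasp_force: 59.3
```

servo_tool --commands "0 0 0 0 0 3 0.1; 0 0 0 0 0 3 0.1; 0 0 0 0 0 2 0.1; 0 0 0 0 0 0 0.1"

```text
time_s: 16.75
eef_pos: [0.5888, 0.0454, 0.163]
eef_rot: [-0.0, 1.0, -0.0, -0.0]
wrist_force: [0.2, -0.4, -0.6]
opening: 0.195
grasp_force: 59.3
```

servo_tool --commands "0 0 0 0 0 2 0.1; 0 0 0 0 0 2 0.1; 0 0 0 0 0 1 0.1; 0 0 0 0 0 0 0.1"

```text
time_s: 17.25
eef_pos: [0.5889, 0.0454, 0.1582]
eef_rot: [-0.0, 1.0, -0.0, -0.0]
wrist_force: [-0.6, 0.3, -0.9]
opening: 0.196
grasp_force: 59.3
```

servo_tool --commands "0 0 0 0 0 2 0.1; 0 0 0 0 0 2 0.1; 0 0 0 0 0 1 0.1; 0 0 0 0 0 0 0.1"

```text
time_s: 17.75
eef_pos: [0.5889, 0.0454, 0.1531]
eef_rot: [-0.0, 1.0, -0.0, -0.0]
wrist_force: [0.6, 0.2, -0.6]
opening: 0.197
grasp_force: 59.3
```

servo_tool --commands "0 0 0 0 0 2 0.1; 0 0 0 0 0 1 0.1; 0 0 0 0 0 1 0.1; 0 0 0 0 0 0 0.1"

```text
time_s: 18.25
eef_pos: [0.5889, 0.0454, 0.1492]
eef_rot: [-0.0, 1.0, -0.0, -0.0]
wrist_force: [0.4, 0.7, -0.3]
opening: 0.19
grasp_force: 59.3
```

servo_tool --commands "0 0 0 0 0 1 0.1; 0 0 0 0 0 1 0.1; 0 0 0 0 0 1 0.1; 0 0 0 0 0 0 0.1"

```text
time_s: 18.75
eef_pos: [0.5889, 0.0454, 0.1461]
eef_rot: [-0.0, 1.0, -0.0, -0.0]
wrist_force: [-0.5, -0.6, -0.6]
opening: 0.197
grasp_force: 59.3
```

servo_tool --commands "0 0 0 0 0 1 0.1; 0 0 0 0 0 1 0.1; 0 0 0 0 0 1 0.1; 0 0 0 0 0 0 0.1"

```text
time_s: 19.25
eef_pos: [0.5889, 0.0454, 0.1432]
eef_rot: [-0.0, 1.0, -0.0, -0.0]
wrist_force: [0.8, 0.5, 0.1]
opening: 0.196
grasp_force: 59.3
```

servo_tool --commands "0 0 0 0 0 1 0.1; 0 0 0 0 0 1 0.1; 0 0 0 0 0 0 0.1"

```text
time_s: 19.62
eef_pos: [0.589, 0.0454, 0.1413]
eef_rot: [-0.0, 1.0, -0.0, 0.0]
wrist_force: [-0.2, -0.7, 0.7]
opening: 0.192
grasp_force: 59.3
```

servo_tool --commands "0 0 0 0 0 1 0.1; 0 0 0 0 0 1 0.1; 0 0 0 0 0 0 0.1"

```text
time_s: 20.0
eef_pos: [0.5887, 0.0453, 0.1392]
eef_rot: [0.0, 1.0, -0.0, -0.0]
wrist_force: [-1.5, -1.1, 1.8]
opening: 0.187
grasp_force: 59.4
```

servo_tool --commands "0 0 0 0 0 1 0.1; 0 0 0 0 0 1 0.1; 0 0 0 0 0 0 0.1"

```text
time_s: 20.38
eef_pos: [0.5886, 0.0455, 0.1376]
eef_rot: [-0.0, 1.0, -0.0, -0.0]
wrist_force: [-4.2, -0.7, 5.8]
opening: 0.193
grasp_force: 59.7
```

servo_tool --commands "0 0 0 0 0 1 0.1; 0 0 0 0 0 1 0.1; 0 0 0 0 0 0 0.1"

```text
time_s: 20.75
eef_pos: [0.5887, 0.0455, 0.1359]
eef_rot: [-0.0, 1.0, -0.0, -0.0]
wrist_force: [-5.5, 0.2, 7.5]
opening: 0.194
grasp_force: 59.9
```

servo_tool --commands "0 0 0 0 0 1 0.1; 0 0 0 0 0 1 0.1; 0 0 0 0 0 0 0.1"

```text
time_s: 21.12
eef_pos: [0.5883, 0.0456, 0.1327]
eef_rot: [-0.0, 1.0, -0.0, -0.001]
wrist_force: [-3.2, -0.4, 2.6]
opening: 0.195
grasp_force: 59.6
```

servo_tool --commands "0 0 0 0 0 1 0.1; 0 0 0 0 0 1 0.1; 0 0 0 0 0 0 0.1"

```text
time_s: 21.5
eef_pos: [0.5884, 0.0456, 0.1308]
eef_rot: [-0.0, 1.0, -0.0, -0.001]
wrist_force: [-4.3, 0.0, 1.9]
opening: 0.196
grasp_force: 59.6
```

servo_tool --commands "0 0 0 -0.7 0 1 0.1; 0 0 0 0 0 1 0.1; 0 0 0 0 0 0 0.1"

```text
time_s: 21.88
eef_pos: [0.5883, 0.0455, 0.1291]
eef_rot: [-0.0, 1.0, -0.0, 0.0]
wrist_force: [-3.1, 1.4, 0.8]
opening: 0.193
grasp_force: 59.6
```

servo_tool --commands "0 0 0 0 0 1 0.1; 0 0 0 0 0 1 0.1; 0 0 0 0 0 0 0.1"

```text
time_s: 22.25
eef_pos: [0.5885, 0.0453, 0.1271]
eef_rot: [0.0, 1.0, -0.0, 0.0]
wrist_force: [-2.2, 1.1, -0.6]
opening: 0.195
grasp_force: 59.2
```

servo_tool --commands "0 0 0 0 0 1 0.1; 0 0 0 0 0 0 0.1"

```text
time_s: 22.5
eef_pos: [0.5886, 0.0453, 0.1266]
eef_rot: [0.0, 1.0, -0.0, 0.0]
wrist_force: [-2.0, -0.2, 3.7]
opening: 0.195
grasp_force: 59.6
```

servo_tool --commands "0 0 0 0 0 0.5 0.1; 0 0 0 0 0 0 0.1"

```text
time_s: 22.75
eef_pos: [0.5887, 0.0453, 0.1266]
eef_rot: [0.0, 1.0, -0.0, 0.0]
wrist_force: [-4.2, -0.2, 6.2]
opening: 0.195
grasp_force: 59.7
```

servo_tool --commands "0 0 0 0 0 0.5 0.1; 0 0 0 0 0 0 0.1"

```text
time_s: 23.0
eef_pos: [0.5888, 0.0453, 0.1265]
eef_rot: [0.0, 1.0, -0.0, 0.001]
wrist_force: [-4.8, 0.8, 9.2]
opening: 0.192
grasp_force: 60.0
```

Hard bottom, at about 5 N/mm. One slight extra push, then a pull test.

servo_tool --commands "0 0 0 0 0 0.7 0.1; 0 0 0 0 0 0 0.1"

```text
time_s: 23.25
eef_pos: [0.5889, 0.0453, 0.1264]
eef_rot: [0.0, 1.0, -0.0, 0.001]
wrist_force: [-6.1, 0.7, 12.8]
opening: 0.19
grasp_force: 60.4
```

servo_tool --commands "0 0 0 0 0 -2 0.1; 0 0 0 0 0 -1 0.1; 0 0 0 0 0 0 0.1"

```text
time_s: 23.62
eef_pos: [0.5884, 0.0454, 0.1274]
eef_rot: [0.0, 1.0, -0.0, 0.0]
wrist_force: [-1.3, 0.1, 0.9]
opening: 0.19
grasp_force: 59.6
```

servo_tool --commands "0 0 0 0 0 -1 0.1; 0 0 0 0 0 0 0.1"

```text
time_s: 23.88
eef_pos: [0.5881, 0.0454, 0.1277]
eef_rot: [-0.0, 1.0, -0.0, -0.0]
wrist_force: [2.0, -0.8, -8.3]
opening: 0.189
grasp_force: 58.8
```

It holds a pull of 8 N, so it is locked. I'll relax, nudge it back down, release and withdraw.

servo_tool --commands "0 0 0 0 0 1 0.1; 0 0 0 0 0 1 0.1; 0 0 0 0 0 0 0.1"

```text
time_s: 24.25
eef_pos: [0.5884, 0.0454, 0.127]
eef_rot: [0.0, 1.0, -0.0, 0.0]
wrist_force: [0.4, 0.9, -0.6]
opening: 0.193
grasp_force: 58.9
```

servo_tool --commands "0 0 0 0 0 0 0.35; 0 0 0 0 0 0 0.35; 0 0 0 0 0 0 0.35; 0 0 0 0 0 0 0.35"

```text
time_s: 24.75
eef_pos: [0.5883, 0.0454, 0.1267]
eef_rot: [0.0, 1.0, -0.0, 0.0]
wrist_force: [0.2, -0.4, -0.4]
opening: 0.351
grasp_force: 0.0
```

servo_tool --commands "0 0 0 0 0 -5 0.35; 0 0 0 0 0 -15 0.35; 0 0 0 0 0 -30 0.35; 0 0 0 0 0 -40 0.35; 0 0 0 0 0 -25 0.35"

```text
time_s: 25.38
eef_pos: [0.5893, 0.0453, 0.2453]
eef_rot: [0.0, 1.0, -0.0, 0.002]
wrist_force: [-0.2, -0.3, -0.3]
opening: 0.349
grasp_force: 0.0
```

```bash
python3 - <<'E'
from h import *
print(get_obs()['eef_pos'],get_obs()['wrist_force'])
w=camera('wrist');s=camera('side')
cv2.imwrite('pics/m7.png',np.hstack([cv2.resize(w[120:220,260:380],(360,300)),cv2.resize(s[180:290,250:400],(410,300))]))
E
```

```text
[0.58926761 0.04532751 0.24532478] [-0.17369116 -0.32400955 -0.25421073]
```

View pics/m7.png

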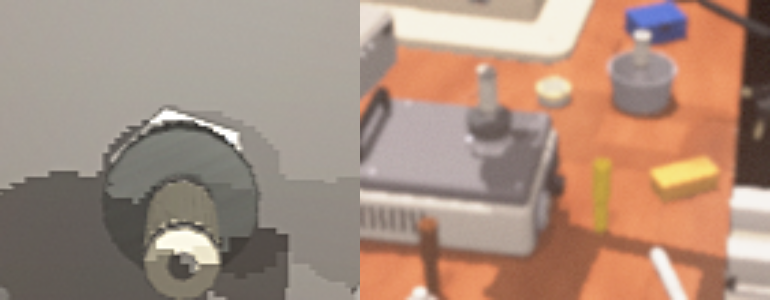

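The fresh filter stands upright in the coupling with the collar up. The old filter stands in the cup, and the gripper is clear of everything.

servo_tool --commands "0 0 0 0 0 0 0.35; 0 0 0 0 0 0 0.35"

```text
time_s: 25.72
eef_pos: [0.5874, 0.0455, 0.2401]
eef_rot: [-0.0, 1.0, -0.0, -0.001]
wrist_force: [0.1, -0.9, -0.6]
opening: 0.346
grasp_force: 0.0
```

```bash
python3 -c "
from bench import *
print(hand_in())"
```

```text
the job is handed in; nothing more can be done
None
```

The used filter is standing in the steel cup, the fresh filter is locked in the coupling (it held an 8 N pull) with the collar back up, and the job was handed in at about 26 s; no verdict came back.

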